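# Put the vegetable slicer in third gear and start it

### The job

Set the vegetable slicer going: slide the empty blue pan over the worktop under the slicing drum's outlet until it stops against the machine's side, then push the gear lever across its H-shaped gate to the right-hand side and forward, away from you, fully into the third slot, and last give the flat start button (not the mushroom-headed stop) a full press. Use only the fingertips or the outside of the fingers: do not pinch the lever's knob and do not lift or tip the pan. Leave the vegetables and the lemon where they lie, and let go of everything at the end.

Things in the scene. Friction and masses are not known exactly. Their poses are not given: they have to be found in the camera images.
- machine: drive unit fixed to the worktop: grey box 260 (x) x 200 (y) mm, top at z = 0.19. Origin on the worktop under the box's middle; x to its rear (away from the robot, within 0.2 rad), y to its left, z up. Its top is clear but for the H-gate and, along the front edge, two buttons. A motor bell on the right reaches y = -0.14
- outlet (a point): middle of the outlet mouth (60 x 50 mm) under the slicing drum, at (0, 0.165, 0.078) in the machine's frame. The drum, 120 mm across along x, hangs on the machine's left from y 0.135 to 0.195, its nut to y = 0.206; a square hopper (x within 0.053, y 0.126 to 0.204) stands on it, its handle reaching z = 0.30. The pan passes under with 15 mm to spare
- plinth (a point): on the left face of the machine's dark plinth (12 to 44 mm high), at (0, 0.108, 0.03) in the machine's frame: the pan's right wall stops against this face
- pan: open blue pan, 134 (x) x 179 (y) x 63 mm over its rim, loose on the worktop left of the machine. Origin: middle of its underside; axes within 0.1 rad of the machine's. Walls 60 mm high at x = +-0.060, y = +-0.082. Home: right wall on the plinth, origin at y = 0.19 in the machine's frame (at most 15 mm short), x within 0.035 of 0. Starts 45 to 75 mm short, x within 0.012. 0.2 to 0.36 kg
- gate (a point): middle of the upper face of the steel H-gate plate (98 x 80 mm), at (0.03, 0, 0.202) in the machine's frame. Slots run along x, 16 mm either side of the middle, to 26 mm beyond the cross passage (18 mm wide, along y; lever stem 10 mm). Slot ends bear one to four dots: first far left, second near left, third far right, fourth near right
- gear_knob (a point): middle of the lever's black round knob, 35 mm across, 41 mm high, about 78 mm above the gate plate and 182 mm above the lever's pivot, which is at (0.03, 0, 0.098) in the machine's frame. From the middle of the gate the knob moves about 47 mm each way in the machine's x and 29 mm in y
- gear_fore (a joint): lever fore and aft, rad: 0 in the cross passage, + forward (machine's +x), +0.26 fully in a far slot, -0.26 fully in a near one; in third it must be beyond 0.21. It crosses freely within 0.04 of 0; round-nosed tongues lead it in from up to 0.08. Takes about 3 N at the knob and stays where it is left. Starts anywhere along the left-hand slots, first and second included
- gear_across (a joint): lever across, rad: + to the right (machine's -y), -0.16 at the left-hand slots, +0.16 at the right-hand slots, which it must be beyond 0.11 to be in. The gate stops it outside the passage. Takes about 3 N at the knob and stays where it is left. Starts at the left
- start (a joint): start button, m: 0 out, 0.006 fully pressed (5 N), counts as pressed beyond 0.004; springs back
- start_top (a point): middle of the start button's flat top, 26 mm across in a dark collar, on the right of the switch panel, at (-0.09, -0.042, 0.2115) in the machine's frame; moves straight down 6 mm
- stop (a joint): stop button, m: 0 out, 0.005 pressed; springs back; not to be pressed
- stop_top (a point): middle of the top of the mushroom-headed stop button, 42 mm across, on the left of the switch panel, 84 mm from the start button
- onion_a: large brown onion, 85 mm, loose bystander; origin: middle of its underside
- onion_b: smaller brown onion, 79 mm, loose bystander; origin: middle of its underside
- sweet_pepper: green sweet pepper, 86 mm wide and 113 mm tall, loose bystander; origin: middle of its underside
- tomato: tomato, 69 mm, loose bystander; origin: middle of its underside
- lemon: whole lemon, 72 mm long, loose bystander; origin: middle of its underside

How it is judged (in metres and radians):
On the way, in this order (a step that is already met when the one before it is completed fails the run):
1. the pan is home under the outlet, against the machine's side (x of pan in the frame of machine between -0.035 and 0.035 m and y of pan in the frame of machine below 0.205 m), for 0.2 s.
2. the lever is across at the right-hand slots (value of joint gear_across above 0.11 rad), for 0.05 s.
3. the lever is fully forward in the third slot (value of joint gear_across above 0.11 rad and value of joint gear_fore above 0.21 rad), for 0.2 s.
4. the start button is fully pressed (value of joint start above 0.004 m), for 0.05 s.
At the end, for the whole second after the job is handed in: The pan stands still on the worktop against the machine's side (at most 15 mm short of the plinth, the outlet within 35 mm of its middle line), the lever is in the third slot (across beyond 0.11 rad, forward beyond 0.21 rad), and both buttons are out again (all of step 1 and all of step 3 and value of joint each of start, stop below 0.002 m and linear speed of pan below 0.01 m/s and height (world z) of pan below 0.006 m); the robot touches nothing.
It fails at once if the pan is lifted or tipped (height (world z) of pan above 0.015 m or angle between pan's own z axis and vertical above 0.2 rad).
It fails at once if the lever's knob is pinched (pressed from two opposite sides at once) ((contact force between the fingers and gear_across_c1 above 1 N and contact force between the fingers and gear_across_c2 above 1 N) or (contact force between the fingers and gear_across_c3 above 1 N and contact force between the fingers and gear_across_c4 above 1 N)).
It fails at once if start is pressed before the pan is home and the lever is in third (value of joint start above 0.003 m and not ((x of pan in the frame of machine between -0.035 and 0.035 m and y of pan in the frame of machine below 0.205 m) and (value of joint gear_across above 0.11 rad and value of joint gear_fore above 0.21 rad))).
It fails at once if the stop button is pressed (value of joint stop above 0.003 m).
It fails at once if a vegetable or the lemon is moved more than 30 mm (distance of any of onion_a, onion_b, sweet_pepper, tomato, lemon from where it was at the start of the episode above 0.03 m).
It also fails if it takes over 64 s, if anything falls off the work surface, if the arm or the gripper's body presses on something with over 40 N, if the wrist force passes 120 N, or if a joint passes its speed limit or range.

### The arm

A 7-joint arm with a two-finger parallel gripper is mounted at the origin on a cart in front of the work surface, level with it; the furniture and walls round the work are solid. World frame = base frame: x ahead of the robot, y to its left, z up, the work surface at z = 0. Lengths are in mm, angles in rad, forces in N, time in s.
With the tool pointing down it reaches from about 425 to 950 mm from the base axis. Payload 16.7 kg.
Tool frame: the origin (TCP) lies midway between the tips of the shut fingers; the grasp point (between the pads) lies 19 mm behind it; z points along the fingers, y is the line along which they close (so a half turn about z gives the same grasp; the last joint's range is limited). The gripper opens to 94 mm and grips with 3 to 60 N. Pads are 16 mm wide; open, the fingers measure 119 mm over their backs; the gripper's body (75 mm by 177 mm) begins 78 mm behind the grasp point.
Start: joints at [1.115, 0.426, 0.074, 1.606, -0.034, 1.111, -0.067], TCP at [203.182, -643.655, 205.467] pointing down, gripper open.
Joint ranges: [-2.85, 2.85], [-0.5, 2.14], [-1.23, 1.37], [0.21, 2.46], [-1.02, 4.16], [0.16, 2.05], [-2.73, 2.73]. Speed limits (rad/s): [1.89, 1.89, 2.39, 2.39, 3.01, 3.01, 3.01].

### API

Orientations are given as a unit quaternion [x, y, z, w].
In Python, from plant import ctrl gives the robot as it stands.
- The arm moves only by the shell command python3 -m pendant 'ROWS'. ROWS is JSON, a list that holds one entry, the list of rows, each a list of 7 numbers: the shift along the world's x, y, z in m, then the turn, a rotation vector about the world's x, y, z in rad, then the finger opening in m, from 0 to 0.094. A call has 1 to 12 rows; each row shifts and turns the commanded pose from where the row before left it; what a row does not reach is not made up. A row lasts 1/8 s, in which the tool goes at most 62.5 mm and 10.7 degrees, less where a joint would pass 70% of its speed; a pose out of reach is approached as far as the arm can. A call with a gripper value outside its range is refused whole. The fingers move at their own pace and stop on an object; the grip force is fixed at half the most. Time passes only in rows, so rows that do not move let the fingers close. It gives the time, the measured TCP pose, the force, the opening and the grip force at its end, in the units of the state.
- ctrl.observe(): the state, without advancing time (a new reading comes with each control period).
- ctrl.grab_frame(name): name is "scene" or "top"; returns a dict with "img" (384x512x3 uint8, red, green, blue), "intrinsics" (3x3 intrinsics, pixels), "world_to_cam" (4x4, takes a point from world to camera coordinates). Camera axes: x right, y up, looking along -z (the intrinsics and any distortion apply to the point x, -y, -z); pixel columns grow to the right and rows downward; lengths in mm; the calibration is good to about 2 mm. A picture is of the moment at which its call begins. There is no depth.
- ctrl.hand_in(): hands the job in; it is judged then, once.
The state is a dict: "time_s": time; "joints": joint angles; "joint_velocities": joint speeds; "tau": joint torques, N m; "position": TCP position; "orientation": TCP orientation; "contact_force": force on the tool from outside, world axes, zero at the start; "wrist_torque": the same for the moment, N m; "gripper_width": finger opening in mm; "grip_force": force on a finger pad.
Only numpy, scipy, OpenCV 4.12 (cv2) and the standard library are available. Lean on these libraries where they do the work, as an engineer would, in place of code of your own. Each camera call takes 0.05 s, during which the arm holds its last target. There are 200 camera calls.

## Working session

There is one attempt and no reset: what is moved stays moved. The work goes in short steps, Python scripts to look and compute and a shell command to move; the robot and the scene stay as the last step left them, time stands still between calls to the robot, and variables do not carry over. Pictures are saved under pics/ and viewed, at most 10 in all, crops included, and the job is handed in when it is done.

```bash
mkdir -p pics; cat > h.py <<'E'
from plant import ctrl
import numpy as np,cv2
def snap(n,f):
    d=ctrl.grab_frame(n); cv2.imwrite('pics/'+f+'.png',d['img'][:,:,::-1]); np.savez('pics/'+f,K=d['intrinsics'],T=d['world_to_cam']); return d
def ray(f,u,v,z):
    d=np.load('pics/'+f+'.npz');K,T=d['K'],d['T']
    r=np.linalg.inv(K)@[u,v,1]; r=T[:3,:3].T@np.array([r[0],-r[1],-r[2]]); c=-T[:3,:3].T@T[:3,3]
    return c+r*(z-c[2])/r[2]
def proj(f,p):
    d=np.load('pics/'+f+'.npz');K,T=d['K'],d['T']
    q=T[:3,:3]@np.array(p)+T[:3,3]; q=K@[q[0],-q[1],-q[2]]; return q[:2]/q[2]
E
python3 - <<'E'
from h import *
for n in('scene','top'):
    d=snap(n,n+'0'); im=cv2.resize(d['img'],(800,600),interpolation=cv2.INTER_CUBIC); cv2.imwrite('pics/'+n+'0b.png',im[:,:,::-1]); T=d['world_to_cam'];print(n,-T[:3,:3].T@T[:3,3],d.keys())
print(ctrl.observe())
E
```

```text
scene [  54.00173182 -285.30190858 1197.54132592] dict_keys(['img', 'intrinsics', 'world_to_cam'])
top [ 353.37838764   93.98608746 1459.88176446] dict_keys(['img', 'intrinsics', 'world_to_cam'])
{'time_s': 0.1, 'joints': array([ 1.11546524,  0.42664022,  0.07384793,  1.60651946, -0.03415561,
        1.11081247, -0.06710064]), 'joint_velocities': array([ 2.70119985e-05, -2.19280846e-03,  6.97751871e-04, -7.34783938e-04,
        1.22221967e-04, -2.07135960e-03, -2.84843581e-05]), 'tau': array([ 6.96709467e-03, -9.37471032e+01,  3.67642835e+00, -4.55038583e+01,
       -4.87002474e-02,  1.69260503e-02,  2.11156822e-05]), 'position': array([ 203.11075889, -643.30883153,  204.87536926]), 'orientation': array([ 9.88334960e-01,  1.52294753e-01, -9.73958239e-05, -5.52314121e-04]), 'contact_force': array([-0.36166436,  0.73699036,  0.4795616 ]), 'wrist_torque': array([-0.02191201,  0.04693376, -0.02332952]), 'grip_force': 0.0, 'gripper_width': 93.99076142184568}
```

View pics/scene0b.png

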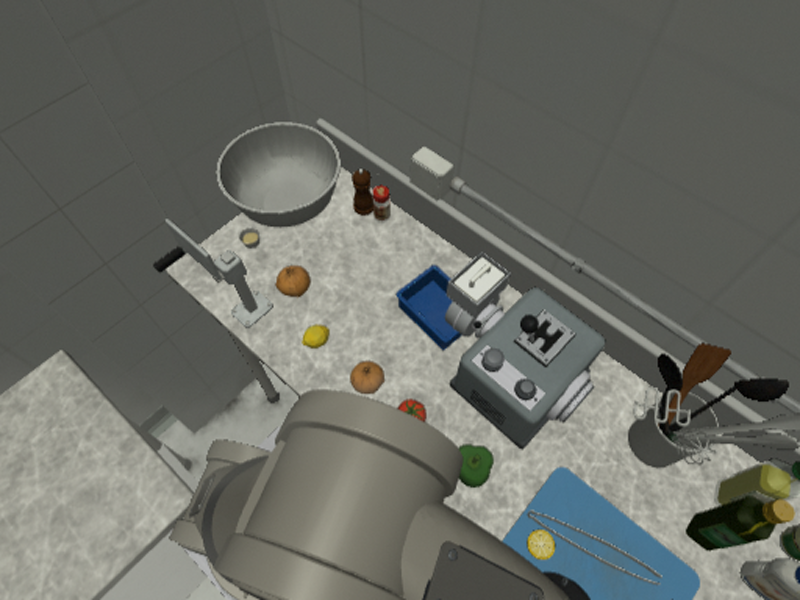

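View pics/top0b.png

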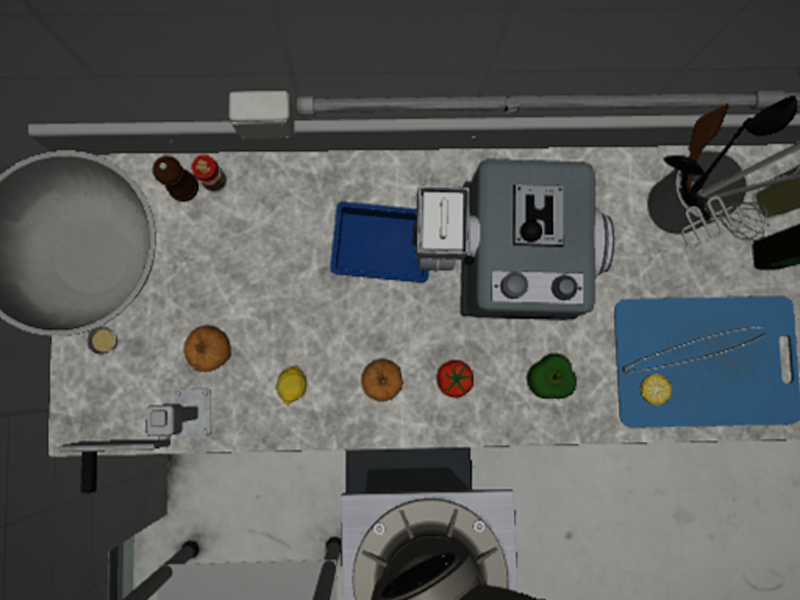

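The scene picture shows the pan left of the machine, the lever and the buttons. In the top view the pan runs from (332,203) to (428,280), the knob is near (531,231) at near-left, i.e. second, and start is at (565,287). Next I'll enlarge a crop.

```bash
python3 - <<'E'
import cv2
im=cv2.imread('pics/top0.png')[95:210,205:400]; cv2.imwrite('pics/c.png',cv2.resize(im,None,fx=4,fy=4,interpolation=cv2.INTER_CUBIC))
E
```

```text
(no output)
```

View pics/c.png

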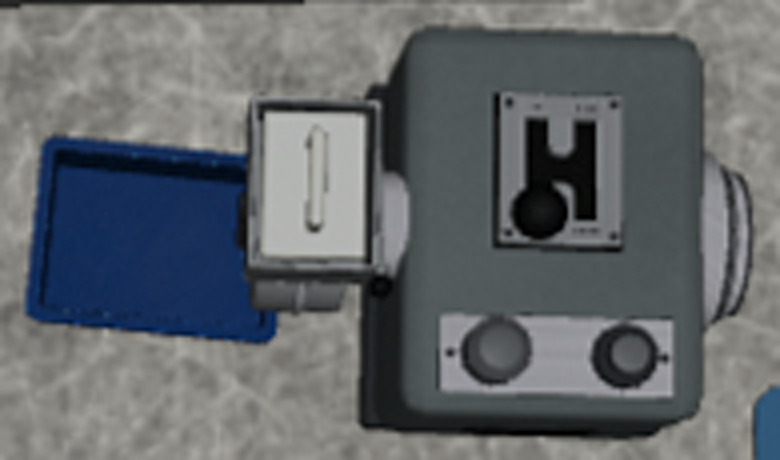

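```bash
cat >> h.py <<'E'
def cr(f,u,v,z,o=(205,95),s=4): return ray(f,(u+.5)/s-.5+o[0],(v+.5)/s-.5+o[1],z)
E
python3 - <<'E'
from h import *
np.set_printoptions(precision=1,suppress=True)
P=dict(g1=(494,93,202),g2=(621,95,202),g3=(621,248,202),g4=(494,245,202),start=(632,353,211.5),stop=(497,350,225),
knob=(540,212,275),pFL=(45,137,63),pNL=(28,320,63),pNR=(272,342,63),boxFR=(698,32,190),boxNL=(403,417,190),boxFL=(410,32,190),boxNR=(700,410,190))
for k,v in P.items(): print(k,cr('top0',*v))
E
```

```text
g1 [ 674.4 -143.9  202. ]
g2 [ 671.7 -226.3  202. ]
g3 [ 571.5 -221.7  202. ]
g4 [ 574.8 -140.   202. ]
start [ 502.4 -223.3  211.5]
stop [ 504.2 -135.1  225. ]
knob [ 581.7 -155.2  275. ]
pFL [682.9 152.1  63. ]
pNL [551.5 165.9  63. ]
pNR [532.7  -5.9  63. ]
boxFR [ 716.2 -282.   190. ]
boxNL [466.4 -79.5 190. ]
boxFL [719.1 -92.6 190. ]
boxNR [ 467.3 -270.9  190. ]
```

Measured values agree with the given sizes: gate plate 100x82 mm, machine yaw about -0.04, origin (593,-182), start (501.5,-221), pan about 65 mm short, lever in second. I'll rise with the fingers shut and travel to the pan's left.

```bash
python3 -m pendant '[[[0,0,0.06,0,0,0,0],[0,0,0.06,0,0,0,0],[0,0,0.055,0,0,0,0],[0.0228,0.0465,0,0,0,0.068,0],[0.0228,0.0465,0,0,0,0.068,0],[0.0228,0.0465,0,0,0,0.068,0],[0.0228,0.0465,0,0,0,0.068,0],[0.0228,0.0465,0,0,0,0.068,0],[0.0228,0.0465,0,0,0,0.068,0],[0.0228,0.0465,0,0,0,0.068,0],[0.0228,0.0465,0,0,0,0.068,0],[0.0228,0.0465,0,0,0,0.068,0]]]'
python3 -m pendant '[[[0.0228,0.0465,0,0,0,0.068,0],[0.0228,0.0465,0,0,0,0.068,0],[0.0228,0.0465,0,0,0,0.068,0],[0.0228,0.0465,0,0,0,0.068,0],[0.0228,0.0465,0,0,0,0.068,0],[0.0228,0.0465,0,0,0,0.068,0],[0.0228,0.0465,0,0,0,0.068,0],[0.0228,0.0465,0,0,0,0.068,0],[0.0228,0.0465,0,0,0,0.068,0],[0,0,0,0,0,0,0],[0,0,0,0,0,0,0]]]'
```

```text
time_s: 1.6
position: [408.7, -223.5, 380.4]
orientation: [0.896, 0.444, -0.0, 0.0]
contact_force: [1.4, -1.1, 0.3]
gripper_width: 0.4
grip_force: 0.0
time_s: 2.98
position: [613.5, 193.0, 379.9]
orientation: [0.722, 0.692, -0.0, -0.0]
contact_force: [0.1, -0.6, -0.4]
gripper_width: 0.5
grip_force: 0.0
```

```bash
python3 -m pendant '[[[0,0,-0.05,0,0,0,0],[0,0,-0.05,0,0,0,0],[0,0,-0.05,0,0,0,0],[0,0,-0.05,0,0,0,0],[0,0,-0.05,0,0,0,0],[0,0,-0.04,0,0,0,0],[0,0,-0.03,0,0,0,0],[0,0,-0.02,0,0,0,0],[0,0,-0.015,0,0,0,0],[0,0,0,0,0,0,0]]]'
python3 - <<'E'
from h import *
d=snap('top','t1'); cv2.imwrite('pics/t1b.png',cv2.resize(d['img'][95:210,175:370],None,fx=4,fy=4,interpolation=cv2.INTER_CUBIC)[:,:,::-1])
E
```

```text
time_s: 4.22
position: [613.4, 192.9, 25.1]
orientation: [0.722, 0.692, -0.0, -0.0]
contact_force: [-0.1, -0.2, -0.2]
gripper_width: 0.4
grip_force: 0.0
```

View pics/t1b.png

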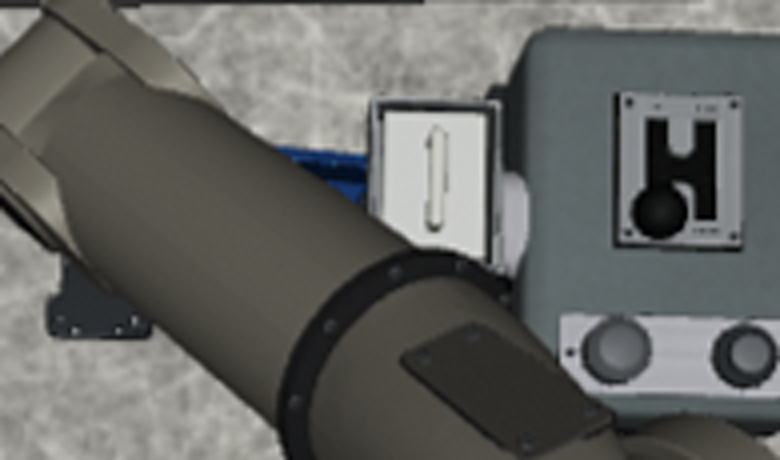

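The arm hides the pan, but the gripper stands on its left. I'll push gently along the machine's -y.

```bash
python3 -m pendant '[[[-0.0003,-0.008,0,0,0,0,0],[-0.0003,-0.008,0,0,0,0,0],[-0.0003,-0.008,0,0,0,0,0],[-0.0003,-0.008,0,0,0,0,0],[-0.0003,-0.008,0,0,0,0,0],[-0.0003,-0.008,0,0,0,0,0]]]'
python3 -m pendant '[[[-0.0003,-0.008,0,0,0,0,0],[-0.0003,-0.008,0,0,0,0,0],[-0.0003,-0.006,0,0,0,0,0],[-0.0002,-0.005,0,0,0,0,0],[0,0,0,0,0,0,0]]]'
```

```text
time_s: 5.03
position: [611.8, 144.9, 25.5]
orientation: [0.721, 0.692, 0.0, -0.0]
contact_force: [0.5, 2.2, 1.1]
gripper_width: 0.2
grip_force: 0.8
time_s: 5.65
position: [610.6, 117.7, 25.4]
orientation: [0.722, 0.692, -0.0, 0.0]
contact_force: [0.3, 0.6, -0.4]
gripper_width: 0.3
grip_force: 0.0
```

```bash
for i in 1 2 3; do :; done
python3 -m pendant '[[[0,-0.003,0,0,0,0,0],[0,-0.003,0,0,0,0,0],[0,-0.003,0,0,0,0,0]]]'
python3 -m pendant '[[[0,-0.002,0,0,0,0,0],[0,-0.002,0,0,0,0,0]]]'
```

```text
time_s: 6.02
position: [610.7, 109.2, 25.5]
orientation: [0.721, 0.692, -0.0, -0.0]
contact_force: [-0.7, 1.5, -0.4]
gripper_width: 0.4
grip_force: 0.4
time_s: 6.28
position: [610.6, 105.2, 25.4]
orientation: [0.721, 0.692, -0.0, -0.0]
contact_force: [-0.7, 1.2, -0.7]
gripper_width: 0.3
grip_force: 0.4
```

```bash

python3 -m pendant '[[[0,-0.002,0,0,0,0,0],[0,-0.002,0,0,0,0,0]]]'
python3 -m pendant '[[[0,-0.0015,0,0,0,0,0],[0,-0.0015,0,0,0,0,0]]]'
```

```text
time_s: 6.52
position: [610.7, 101.3, 25.5]
orientation: [0.721, 0.692, -0.0, -0.0]
contact_force: [0.3, 0.6, -0.7]
gripper_width: 0.3
grip_force: 0.4
time_s: 6.78
position: [611.5, 100.8, 26.0]
orientation: [0.721, 0.693, 0.002, -0.0]
contact_force: [3.1, 14.5, -0.7]
gripper_width: 0.6
grip_force: 7.4
```

Force rose to 14.5 N as the pan stopped. Now back off and rise, then move to behind the knob and look.

```bash

python3 -m pendant '[[[0.0005,0.012,0,0,0,0,0],[0.0005,0.016,0,0,0,0,0],[0,0,0.05,0,0,0,0],[0,0,0.06,0,0,0,0],[0,0,0.06,0,0,0,0],[0,0,0.06,0,0,0,0],[0,0,0.06,0,0,0,0],[0,0,0.06,0,0,0,0],[0,0,0.01,0,0,0,0],[0,0,0,0,0,0,0]]]'
python3 -m pendant '[[[-0.015,-0.04,0,0,0,0,0],[-0.015,-0.04,0,0,0,0,0],[-0.015,-0.04,0,0,0,0,0],[-0.015,-0.04,0,0,0,0,0],[-0.01,-0.04,0,0,0,0,0],[-0.007,-0.04,0,0,0,0,0],[0,-0.035,0,0,0,0,0],[0,0,0,0,0,0,0]]]'
python3 - <<'E'
from h import *
d=snap('top','t2'); a=cv2.resize(d['img'][95:210,200:395],None,fx=4,fy=4,interpolation=cv2.INTER_CUBIC)
cv2.imwrite('pics/t2b.png',a[:,:,::-1])
d=snap('scene','s2'); a=cv2.resize(d['img'][140:310,230:430],None,fx=3.5,fy=3.5,interpolation=cv2.INTER_CUBIC)
cv2.imwrite('pics/s2b.png',a[:,:,::-1])
E
```

```text
time_s: 8.02
position: [611.6, 127.0, 385.5]
orientation: [0.721, 0.693, 0.0, 0.0]
contact_force: [0.5, -0.1, -0.2]
gripper_width: 0.6
grip_force: 0.0
time_s: 9.02
position: [533.7, -151.4, 383.2]
orientation: [0.723, 0.691, -0.001, -0.001]
contact_force: [-0.3, 0.1, -0.3]
gripper_width: 0.0
grip_force: 0.0
```

View pics/t2b.png

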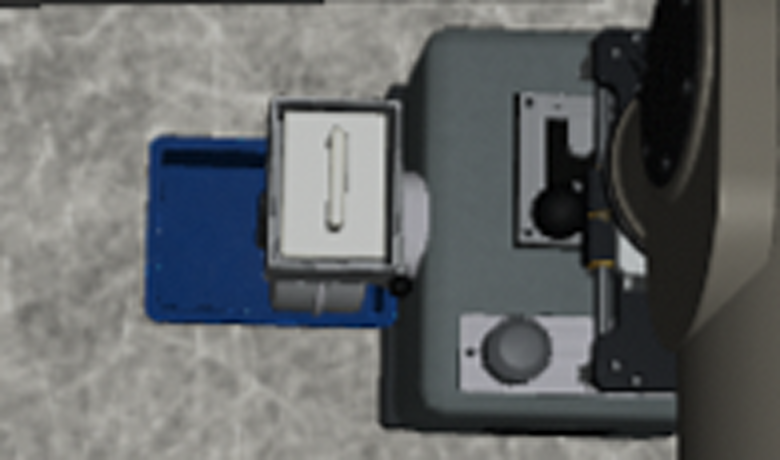

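View pics/s2b.png

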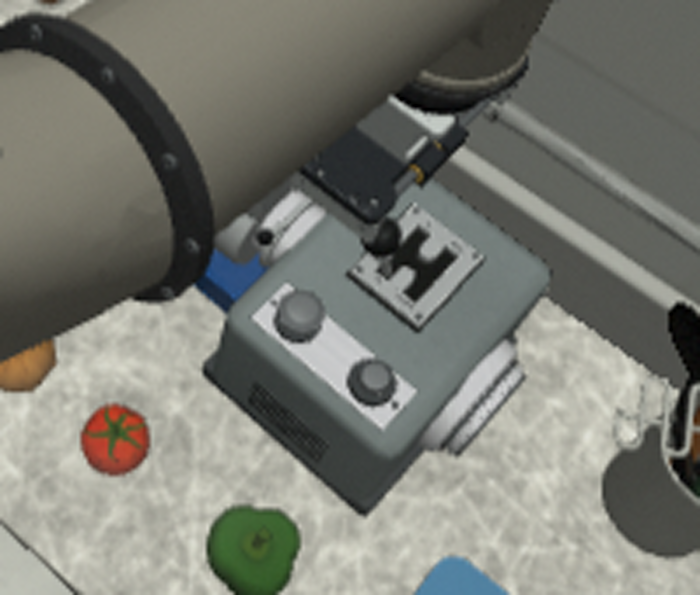

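The top view shows the pan flush against the machine, its left rim at crop column 148, rows 138 to 320. The lever is still near-left with the knob at crop (560,212). A quick numeric check, then I'll lower the fingers behind the knob.

```bash
python3 - <<'E'
from h import *
O=np.array([593.1,-181.8]);a=-.04;R=np.array([[np.cos(a),-np.sin(a)],[np.sin(a),np.cos(a)]])
for u,v,z in [(150,138,63),(147,320,63),(560,212,275)]:
    p=cr('t2',u,v,z,o=(200,95))[:2]; print(p,(p-O)@R)
E
python3 -m pendant '[[[0,0,-0.04,0,0,0,0],[0,0,-0.04,0,0,0,0],[0,0,-0.03,0,0,0,0],[0,0,-0.013,0,0,0,0],[0,0,0,0,0,0,0]]]'
```

```text
[681.14709753  91.58416424] [ 77.04421854 276.68643088]
[550.19679364  96.13159506] [-53.98318781 275.99360877]
[ 581.72306374 -155.16041036] [-12.43313538  26.1633247 ]
time_s: 9.75
position: [534.6, -147.9, 262.1]
orientation: [0.721, 0.693, -0.0, -0.001]
contact_force: [0.6, -0.4, 1.1]
gripper_width: 0.5
grip_force: 0.0
```

```bash
python3 -m pendant '[[[0.01,-0.003,0,0,0,0,0],[0.01,-0.001,0,0,0,0,0],[0.008,0,0,0,0,0,0],[0.008,0,0,0,0,0,0],[0.008,-0.001,0,0,0,0,0]]]'
python3 -m pendant '[[[0.006,0,0,0,0,0,0],[0.006,0,0,0,0,0,0],[0,0,0,0,0,0,0]]]'
python3 - <<'E'
from h import *
d=snap('scene','s3'); a=cv2.resize(d['img'][165:245,310:400],None,fx=7,fy=7,interpolation=cv2.INTER_CUBIC)
cv2.imwrite('pics/s3b.png',a[:,:,::-1])
E
```

```text
time_s: 10.38
position: [579.2, -153.5, 262.5]
orientation: [0.721, 0.693, 0.0, -0.0]
contact_force: [-3.5, 0.1, 1.4]
gripper_width: 0.2
grip_force: 1.6
time_s: 10.75
position: [591.2, -153.5, 262.3]
orientation: [0.721, 0.693, 0.0, 0.0]
contact_force: [0.3, -0.1, 0.9]
gripper_width: 0.5
grip_force: 0.0
```

View pics/s3b.png

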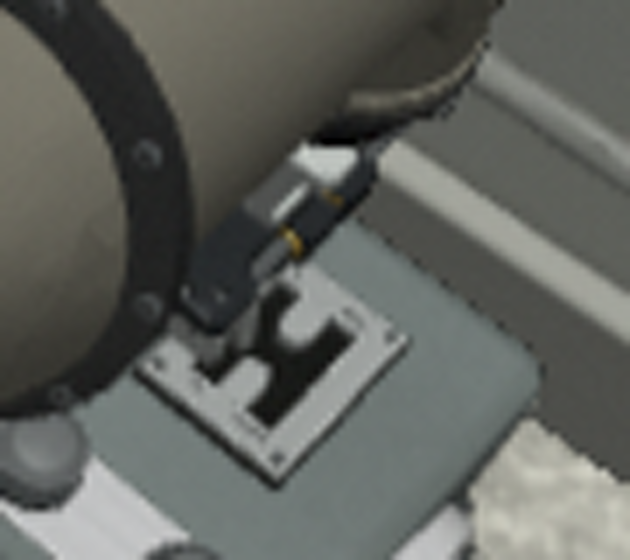

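```bash
python3 -m pendant '[[[0.002,0,0,0,0,0,0],[0,0,0,0,0,0,0],[-0.02,0,0,0,0,0,0],[-0.02,0.001,0,0,0,0,0],[0.001,0.03,0,0,0,0,0],[0.001,0.025,0,0,0,0,0],[0.025,-0.001,0,0,0,0,0],[0.04,-0.002,0,0,0,0,0],[0,0,0,0,0,0,0]]]'
python3 - <<'E'
from h import *
d=snap('scene','s4'); a=cv2.resize(d['img'][165:245,310:400],None,fx=7,fy=7,interpolation=cv2.INTER_CUBIC)
cv2.imwrite('pics/s4b.png',a[:,:,::-1])
E
```

```text
time_s: 11.92
position: [621.4, -100.4, 261.8]
orientation: [0.721, 0.693, 0.0, -0.0]
contact_force: [-0.1, 1.1, -0.7]
gripper_width: 0.3
grip_force: 0.0
```

View pics/s4b.png

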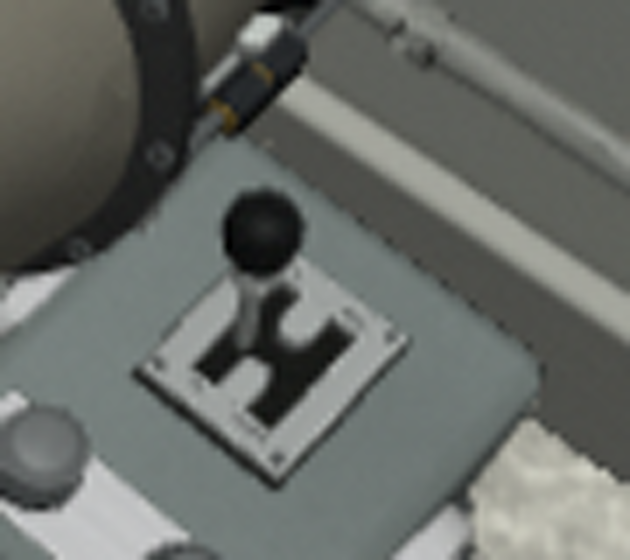

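The knob now stands at crop (263,232) and the stem looks in line with the passage. Checking against the prediction.

```bash
python3 - <<'E'
from h import *
O=np.array([593.1,-181.8]);a=-.04;R=np.array([[np.cos(a),-np.sin(a)],[np.sin(a),np.cos(a)]])
print((263.5)/7-.5+310,232.5/7-.5+165)
for fx in(-.08,-.04,0,.04,.08):
    q=O+R@[30+182*np.sin(fx),29]; print(fx,proj('s4',[*q,278]))
p=cr('s4',263,232,278,o=(310,165),s=7)[:2];print((p-O)@R)
E
```

```text
347.14285714285717 197.71428571428572
-0.08 [344.20394549 201.04770594]
-0.04 [345.64989422 199.54197875]
0 [347.09091224 198.04138612]
0.04 [348.52473114 196.54829023]
0.08 [349.94912806 195.06500584]
[31.03180433 29.57358562]
```

Lever at fore 0. Push across to the right.

```bash
python3 -m pendant '[[[0.004,-0.01,0,0,0,0,0],[0,-0.01,0,0,0,0,0],[0,-0.008,0,0,0,0,0],[0,-0.008,0,0,0,0,0],[0,-0.008,0,0,0,0,0],[0,-0.008,0,0,0,0,0],[0,-0.008,0,0,0,0,0]]]'
python3 -m pendant '[[[-0.001,-0.008,0,0,0,0,0],[0,-0.008,0,0,0,0,0],[-0.0005,-0.005,0,0,0,0,0],[0,0,0,0,0,0,0]]]'
python3 -m pendant '[[[0,-0.002,0,0,0,0,0],[0,-0.002,0,0,0,0,0]]]'
```

```text
time_s: 12.85
position: [623.7, -161.1, 262.5]
orientation: [0.721, 0.692, 0.0, -0.0]
contact_force: [-0.1, 3.5, 2.8]
gripper_width: 0.8
grip_force: 1.7
time_s: 13.35
position: [622.1, -182.3, 262.3]
orientation: [0.722, 0.692, -0.0, -0.0]
contact_force: [1.0, 1.0, 0.1]
gripper_width: 0.7
grip_force: 0.6
time_s: 13.6
position: [622.0, -185.3, 262.2]
orientation: [0.721, 0.693, -0.0, -0.0]
contact_force: [0.3, 4.4, -2.6]
gripper_width: 0.2
grip_force: 2.1
```

```bash
python3 -m pendant '[[[0,-0.002,0,0,0,0,0],[0,-0.001,0,0,0,0,0]]]'
```

```text
time_s: 13.85
position: [622.0, -187.6, 262.1]
orientation: [0.721, 0.693, 0.0, -0.001]
contact_force: [-0.4, 8.0, -3.4]
gripper_width: 0.4
grip_force: 3.9
```

Stop reached (8 N). Go round behind the knob and push forward.

```bash
python3 -m pendant '[[[0,0.015,0,0,0,0,0],[0,0.013,0,0,0,0,0],[-0.024,0,0,0,0,0,0],[-0.026,0,0,0,0,0,0],[0,-0.025,0,0,0,0,0],[0,-0.025,0,0,0,0,0],[0,0,0,0,0,0,0]]]'
python3 -m pendant '[[[0.008,0,0,0,0,0,0],[0.008,-0.001,0,0,0,0,0],[0.008,0,0,0,0,0,0],[0.008,0,0,0,0,0,0],[0.008,-0.001,0,0,0,0,0]]]'
python3 -m pendant '[[[0.007,0,0,0,0,0,0],[0.007,-0.001,0,0,0,0,0],[0.004,0,0,0,0,0,0],[0,0,0,0,0,0,0]]]'
```

```text
time_s: 14.72
position: [571.9, -212.2, 262.4]
orientation: [0.722, 0.692, -0.0, 0.0]
contact_force: [0.3, 0.2, -0.5]
gripper_width: 0.3
grip_force: 0.0
time_s: 15.35
position: [612.7, -212.4, 262.4]
orientation: [0.721, 0.693, -0.0, -0.0]
contact_force: [-3.1, 1.1, 0.4]
gripper_width: 0.1
grip_force: 1.5
time_s: 15.85
position: [630.6, -213.7, 262.4]
orientation: [0.721, 0.692, 0.0, 0.0]
contact_force: [0.5, -0.2, 0.5]
gripper_width: 0.7
grip_force: 0.0
```

```bash
python3 -m pendant '[[[0.003,0,0,0,0,0,0],[0.003,0,0,0,0,0,0],[0.001,0,0,0,0,0,0]]]'
python3 -m pendant '[[[0.0015,0,0,0,0,0,0],[0.0015,0,0,0,0,0,0]]]'
python3 -m pendant '[[[0.0015,0,0,0,0,0,0],[0.0005,0,0,0,0,0,0]]]'
```

```text
time_s: 16.23
position: [637.3, -213.7, 262.4]
orientation: [0.721, 0.692, -0.0, -0.0]
contact_force: [-2.8, -0.2, -0.7]
gripper_width: 0.3
grip_force: 1.0
time_s: 16.48
position: [639.9, -213.7, 262.3]
orientation: [0.722, 0.692, -0.0, -0.0]
contact_force: [-5.3, 0.3, -1.4]
gripper_width: 0.5
grip_force: 2.3
time_s: 16.73
position: [641.5, -213.7, 262.0]
orientation: [0.722, 0.692, -0.001, -0.001]
contact_force: [-7.5, 0.0, -1.7]
gripper_width: 0.5
grip_force: 3.4
```

Bottomed out. Back off to near the start button and look at the lever.

```bash
python3 -m pendant '[[[-0.02,0,0,0,0,0,0],[-0.03,0,0,0,0,0,0],[-0.045,-0.004,0,0,0,0,0],[-0.046,-0.004,0,0,0,0,0],[0,0,0,0,0,0,0]]]'
python3 - <<'E'
from h import *
d=snap('scene','s5'); a=cv2.resize(d['img'][155:270,300:420],None,fx=5,fy=5,interpolation=cv2.INTER_CUBIC)
cv2.imwrite('pics/s5b.png',a[:,:,::-1])
O=np.array([593.1,-181.8]);a=-.04;R=np.array([[np.cos(a),-np.sin(a)],[np.sin(a),np.cos(a)]])
q=O+R@[30+182*np.sin(.26),-29]; print((proj('s5',[*q,273])-[300,155])*5)
q=O+R@[-90,-42]; print(q,(proj('s5',[*q,211.5])-[300,155])*5)
E
```

```text
time_s: 17.35
position: [499.3, -222.7, 263.4]
orientation: [0.722, 0.692, -0.0, 0.001]
contact_force: [-0.3, 0.4, -0.5]
gripper_width: 0.5
grip_force: 0.0
[356.24412735 229.23991762]
[ 501.49243836 -220.1673644 ] [184.88665042 465.17403793]
```

View pics/s5b.png

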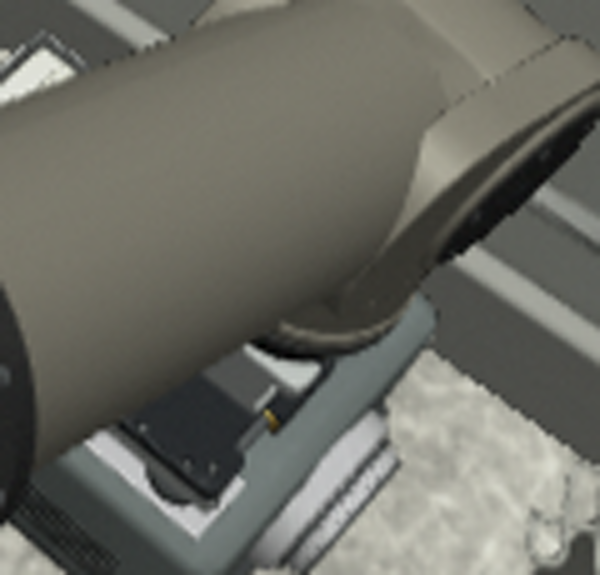

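The arm hides the knob; I'll step aside to the right and look from the top.

```bash
python3 -m pendant '[[[0,0,0.04,0,0,0,0],[0,0,0.04,0,0,0,0],[-0.01,-0.05,0,0,0,0,0],[-0.01,-0.05,0,0,0,0,0],[-0.01,-0.05,0,0,0,0,0],[-0.01,-0.05,0,0,0,0,0],[0,-0.05,0,0,0,0,0],[0,0,0,0,0,0,0]]]'
python3 - <<'E'
from h import *
d=snap('top','t6'); a=cv2.resize(d['img'][95:210,205:400],None,fx=4,fy=4,interpolation=cv2.INTER_CUBIC)
cv2.imwrite('pics/t6b.png',a[:,:,::-1])
O=np.array([593.1,-181.8]);a=-.04;R=np.array([[np.cos(a),-np.sin(a)],[np.sin(a),np.cos(a)]])
for f in(.26,.21):
  q=O+R@[30+182*np.sin(f),-29]; print((proj('t6',[*q,274])-[205,95])*4+1.5)
E
```

```text
time_s: 18.4
position: [461.1, -475.4, 341.0]
orientation: [0.723, 0.691, 0.0, -0.0]
contact_force: [-0.2, 1.4, -1.0]
gripper_width: 0.7
grip_force: 0.0
[629.47489729  70.56989418]
[629.56148922  84.72922241]
```

View pics/t6b.png

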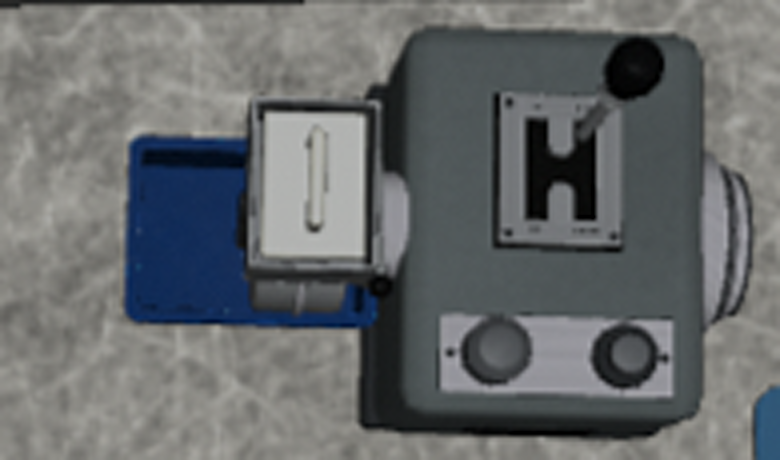

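The knob at crop (634,68) matches fully in third (629,71 predicted), and the pan is still home. Now press start at about (502,-222).

```bash
python3 -m pendant '[[[0.01,0.05,0,0,0,0,0],[0.01,0.05,0,0,0,0,0],[0.01,0.05,0,0,0,0,0],[0.01,0.05,0,0,0,0,0],[0.001,0.053,0,0,0,0,0],[0,0,-0.04,0,0,0,0],[0,0,-0.04,0,0,0,0],[0,0,-0.03,0,0,0,0],[0,0,-0.01,0,0,0,0],[0,0,0,0,0,0,0]]]'
python3 -m pendant '[[[0,0,-0.004,0,0,0,0],[0,0,-0.003,0,0,0,0],[0,0,-0.003,0,0,0,0],[0,0,-0.002,0,0,0,0],[0,0,0,0,0,0,0]]]'
```

```text
time_s: 19.7
position: [502.7, -217.9, 222.9]
orientation: [0.721, 0.693, 0.0, -0.0]
contact_force: [-0.4, 0.1, 0.1]
gripper_width: 0.2
grip_force: 0.0
time_s: 20.32
position: [502.5, -218.8, 210.7]
orientation: [0.721, 0.692, 0.0, 0.0]
contact_force: [2.0, -1.4, 5.0]
gripper_width: 0.6
grip_force: 2.1
```

```bash
python3 -m pendant '[[[0,0,-0.002,0,0,0,0],[0,0,-0.002,0,0,0,0],[0,0,0,0,0,0,0]]]'
python3 -m pendant '[[[0,0,-0.001,0,0,0,0],[0,0,-0.001,0,0,0,0],[0,0,0,0,0,0,0]]]'
```

```text
time_s: 20.7
position: [502.8, -218.9, 209.1]
orientation: [0.722, 0.692, 0.0, 0.001]
contact_force: [-11.5, 3.7, 39.4]
gripper_width: 0.5
grip_force: 19.8
time_s: 21.08
position: [503.0, -218.9, 208.6]
orientation: [0.722, 0.692, -0.0, 0.002]
contact_force: [-19.9, 5.7, 61.4]
gripper_width: 0.3
grip_force: 31.1
```

Stopping at 209 with 61 N suggests the corners of the 25x16 mm shut pair are sitting on the collar. I'll raise, open, and press with the far fingertip alone; it is narrower, and the other finger stays in free air in front of the machine.

```bash
python3 -m pendant '[[[0,0,0.01,0,0,0,0],[0,0,0.025,0,0,0,0],[-0.027,0,0,0,0,0,0.094],[-0.027,-0.001,0,0,0,0,0.094],[0,0,0,0,0,0,0.094],[0,0,0,0,0,0,0.094],[0,0,0,0,0,0,0.094],[0,0,0,0,0,0,0.094],[0,0,0,0,0,0,0.094],[0,0,0,0,0,0,0.094]]]'
```

```text
time_s: 22.32
position: [448.3, -219.6, 239.4]
orientation: [0.721, 0.692, 0.0, -0.0]
contact_force: [0.5, -0.3, -0.2]
gripper_width: 77.5
grip_force: 0.0
```

```bash
python3 -m pendant '[[[0,0,-0.01,0,0,0,0.094],[0,0,-0.01,0,0,0,0.094],[0,0,-0.004,0,0,0,0.094],[0,0,-0.004,0,0,0,0.094],[0,0,-0.002,0,0,0,0.094],[0,0,0,0,0,0,0.094]]]'
python3 -m pendant '[[[0,0,-0.001,0,0,0,0.094],[0,0,-0.001,0,0,0,0.094],[0,0,0,0,0,0,0.094]]]'
python3 -m pendant '[[[0,0,-0.001,0,0,0,0.094],[0,0,-0.001,0,0,0,0.094],[0,0,0,0,0,0,0.094]]]'
```

```text
time_s: 23.08
position: [448.1, -219.7, 209.8]
orientation: [0.721, 0.692, -0.0, -0.0]
contact_force: [-3.7, 2.1, 6.0]
gripper_width: 94.0
grip_force: 3.2
time_s: 23.45
position: [448.3, -219.8, 209.1]
orientation: [0.722, 0.692, -0.0, 0.001]
contact_force: [-14.1, 4.1, 27.4]
gripper_width: 93.7
grip_force: 14.1
time_s: 23.82
position: [448.7, -219.9, 208.5]
orientation: [0.722, 0.692, -0.0, 0.001]
contact_force: [-23.8, 7.5, 49.5]
gripper_width: 93.7
grip_force: 25.2
```

Same stop height with one finger, so either this is the bottom or it's the collar. I'll profile force against height.

```bash
f(){ grep -E 'position|contact'; }
python3 -m pendant '[[[0,0,0.02,0,0,0,0.094],[0,0,-0.006,0,0,0,0.094],[0,0,0,0,0,0,0.094]]]'|f
python3 -m pendant '[[[0,0,-0.0015,0,0,0,0.094],[0,0,0,0,0,0,0.094]]]'|f
python3 -m pendant '[[[0,0,-0.0015,0,0,0,0.094],[0,0,0,0,0,0,0.094]]]'|f
python3 -m pendant '[[[0,0,-0.0015,0,0,0,0.094],[0,0,0,0,0,0,0.094]]]'|f
python3 -m pendant '[[[0,0,-0.0015,0,0,0,0.094],[0,0,0,0,0,0,0.094]]]'|f
python3 -m pendant '[[[0,0,-0.0015,0,0,0,0.094],[0,0,0,0,0,0,0.094]]]'|f
python3 -m pendant '[[[0,0,-0.0015,0,0,0,0.094],[0,0,0,0,0,0,0.094]]]'|f
```

```text
position: [447.8, -219.6, 218.8]
contact_force: [-0.9, -0.9, 0.1]
position: [448.0, -219.5, 217.5]
contact_force: [-0.1, -0.1, -0.3]
position: [448.1, -219.6, 216.3]
contact_force: [0.1, -0.6, -0.2]
position: [448.3, -219.6, 215.0]
contact_force: [-0.8, 0.0, 2.0]
position: [448.3, -219.7, 213.5]
contact_force: [-1.0, -0.1, 3.0]
position: [448.3, -219.7, 212.0]
contact_force: [-1.0, 1.4, 3.6]
position: [448.3, -219.7, 210.5]
contact_force: [-1.0, -0.0, 3.6]
```

Force starts at 215.5 and grows from 2 to about 5 N, with a hard stop at 209.5. That is exactly 6 mm of spring travel, so the button was fully pressed, at about 4 mm height offset. One last confirming press, then retreat.

```bash
python3 -m pendant '[[[0,0,-0.0015,0,0,0,0.094],[0,0,-0.0005,0,0,0,0.094],[0,0,0,0,0,0,0.094]]]'
python3 -m pendant '[[[0,0,0.02,0,0,0,0.094],[0,0,0.04,0,0,0,0.094],[0,0,0.05,0,0,0,0.094],[-0.01,-0.04,0.02,0,0,0,0.094],[-0.01,-0.05,0,0,0,0,0.094],[0,-0.05,0,0,0,0,0.094],[0,-0.05,0,0,0,0,0.094],[0,0,0,0,0,0,0.094],[0,0,0,0,0,0,0.094],[0,0,0,0,0,0,0.094]]]'
python3 - <<'E'
from h import *
d=snap('top','t7'); a=cv2.imread('pics/t6.png').astype(int); b=cv2.imread('pics/t7.png').astype(int)
D=np.abs(a-b).max(2); print('machine/pan',(D[95:210,205:385]>25).sum(),'veg',(D[205:275,100:370]>25).sum())
print(ctrl.hand_in())
E
```

```text
time_s: 26.08
position: [448.5, -219.8, 209.4]
orientation: [0.722, 0.692, 0.0, 0.0]
contact_force: [-5.8, 1.0, 18.8]
gripper_width: 93.8
grip_force: 9.2
time_s: 27.32
position: [428.5, -408.5, 338.6]
orientation: [0.721, 0.693, 0.0, -0.0]
contact_force: [0.3, -0.1, 0.7]
gripper_width: 94.2
grip_force: 0.0
machine/pan 0 veg 0
the job is handed in; nothing more can be done
None
```

I did the steps in order and handed the job in at about 27 s, but no verdict came back: the pan is home against the plinth, the lever is in third, start had its full 6 mm press, and the arm is clear of everything.

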